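Open the tile box, whose catch may or may not be caught

ROBOT

A 6-joint arm with a two-finger parallel gripper is mounted at the origin on the work surface. World frame = base frame: x ahead of the robot, y to its left, z up, the work surface at z = 0. Lengths are in mm, angles in degrees, forces in N, time in s.
With the tool pointing down it reaches from about 300 to 950 mm from the base axis. Payload 3.1 kg.
Tool frame: the origin (TCP) lies between the finger pads; the fingertips stand 19 mm ahead of it and the grasp point (between the pads) is the TCP (env.finger_overhang is the distance from the TCP to the fingertips, in mm); z points along the fingers, y is the line along which they close (so a half turn about z gives the same grasp; the last joint's range is limited). The gripper opens to 85 mm and grips with 20 to 120 N. Pads are 22 mm wide; open, the fingers measure 114 mm over their backs; the gripper's body (76 mm by 85 mm) begins 54 mm behind the grasp point. The pads swing forward as they close: fully open they stand 13 mm farther back than shut.
Start: joints at [70.205, 17.653, 93.61, -0, 68.738, -3.994], TCP at [170.224, 601.378, 250.272] pointing down, gripper open.
Joint ranges: [-175.34, 175.34], [-45.06, 112.39], [2.9, 150.54], [-68.45, 248.45], [3.09, 151.38], [-168.51, 168.51]. Speed limits (degrees/s): [159.86, 159.86, 180, 180, 180, 180].

INTERFACE

Orientations are given as [roll, pitch, yaw] about the fixed x, y, z axes, in that order (R = Rz(yaw) Ry(pitch) Rx(roll)).
In Python, from cell import status, eyes, env gives the robot as it stands. The module is installed in compiled form; this text tells all that it offers.
- The arm moves only by the shell command python3 -m inch 'ROWS'. ROWS is JSON, a list that holds one entry, the list of rows, each a list of 7 numbers: the turn, a rotation vector about the tool's x, y, z in rad, then the shift along the tool's x, y, z in mm, then the opening, from -1 (shut) to 1 (fully open). In form: [[[ax, ay, az, tx, ty, tz, grip], ...]]. A call has 1 to 5 rows; each row is the pose to reach, as a shift and turn from the pose commanded when the call began, along the tool's axes at that moment; what a row does not reach only later rows make up. A row lasts 1/8 s, in which the tool goes at most 62.5 mm and 10.7 degrees, less where a joint would pass 70% of its speed; a pose out of reach is approached as far as the arm can. A call with a gripper value outside its range is refused whole. The fingers move at their own pace and stop on an object; the grip force is fixed at half the most. Time passes only in rows, so rows that repeat a pose let the fingers close. It gives the time, the measured TCP pose, the force, the opening and the grip force at its end, in the units of the state.
- status.read_state(): the state, without advancing time (a new reading comes with each control period).
- eyes.grab_frame(name): name is "scene" or "top"; returns (picture, depth): 400x640x3 uint8, blue, green, red; 400x640 float32, mm along the optical axis (not along the pixel's ray), 0 where there is no reading.
- eyes.calibration(name): a dict with "mtx" (3x3 intrinsics, pixels), "rvec" (rotation vector, rad) and "tvec" (3), from world to camera coordinates, as OpenCV has them. Camera axes: x right, y down, z forward; pixel columns grow to the right and rows downward; lengths in mm; the calibration is good to about 2 mm. A picture is of the moment at which its call begins. calibration takes no time and is no camera call.
- env.close_job(): hands the job in; it is judged then, once.
The state is a dict: "time": time; "q": joint angles; "dq": joint speeds; "tau": joint torques, N m; "ee_pos": TCP position; "tcp_rot": TCP orientation; "force": force on the tool from outside, world axes, zero at the start; "wrist_torque": the same for the moment, N m; "grip_width": opening from 0.0 (shut) to 1.0 (fully open); "grasp_force": force on a finger pad.
Only numpy, scipy, OpenCV 4.12 (cv2) and the standard library are available. Lean on these libraries where they do the work, as an engineer would, in place of code of your own. Each camera call takes 0.05 s, during which the arm holds its last target. There are 200 camera calls.

TASK

In the pottery studio, take the small clay vase off the lid of the plywood tile box and stand it upright in the middle of the narrow raised pedestal. Then give the lid's bar handle a tug before touching the catch, to learn whether the lid is caught; if it is, free it with the sliding steel catch on the front rail. Lift the lid well open, past 45 degrees, and finish still holding it up by hand; leave everything else on the table as it is.

Things in the scene. Friction and masses are not known exactly. Their poses are not given: they have to be found in the camera images.
- tilebox: fixed plywood box, 240 (its x) by 280 (its y), 132 high to the flat top. Origin: centre of the underside on the table. Its -x side is the front, facing roughly to the robot; z up. The front 40 of the top is a fixed rail with the catch; the rest of the top is the lid (12 thick), hinged along the far (+x) edge.
- box_hinge (a point): middle of the lid's hinge line, which runs along the box's y: 120 behind the box's centre (+x), 120 above the table. Axes as the box's.
- lid (a joint): lid angle in rad: 0 shut, grows as the front edge lifts, end stop at 1.2. The 0.45 kg lid falls shut from any angle when let go; lifting it by its handle takes 2 to 4 N. If caught, it lifts only about 0.04 rad (some 8 mm at the handle) and then stops hard; if not, it lifts freely. Whether it is caught cannot be seen (the keeper is under the lid).
- lid_handle (a point): middle of the lid's bar handle: round steel bar 10 thick, 110 long, along the box's y, its axis 35 above the lid's top, on two posts at its ends. With the lid shut it lies, in the box's frame, at x -50, y -45, 167 above the table; from the hinge: 170 towards the front and 47 up. It turns with the lid; the bar can turn between the fingers.
- catch (a joint): travel of the sliding catch in m: starts at 0 to 0.003, end stop at 0.032, where the lid is always free; it slides along the box's +y (to the box's left seen from the robot), with 2 to 3 N of friction, and stays where it is left.
- catch_tab (a point): grip point of the catch: an upright steel tab, 10 thick (box x), 24 wide (box y), standing 35 out of the rail's top; the point is 22 above the rail top, 13 below the tab's tip. With the catch at 0 it lies, in the box's frame, at x -100, y +60, 154 above the table.
- vase_mid (a point): the vase: unglazed clay, 92 high, foot 40 across, straight belly 50 across between 22 and 58 above the foot, narrow neck, 0.1 to 0.25 kg. The point is on its axis, 45 above the foot; z is its axis. It starts standing on the lid, behind the handle.
- vase: the whole vase; this point is the centre of its foot.
- pedestal_top (a point): centre of the top of the fixed pedestal: a flat clay disc 68 across, 10 thick, 100 above the table, on a 30 thick post with a 96 wide foot.
- pedestal: the whole pedestal, upright; this point is the centre of its foot, on the table.
- kiln_post: loose upright clay cylinder, 32 across, 50 high, beside the pedestal; to be left alone. Origin at the middle of its underside.
- bisque_bowl: loose terracotta bowl, 90 across, 45 high, beyond the pedestal; to be left alone. Origin at the middle of its underside.
- clay_knife: loose spatula with wooden handle, 170 long, lying in front of the box (robot side); to be left alone. Origin at the middle of its underside.
- water_mug: loose blue mug, 76 across, 85 high, on the robot's left edge; to be left alone. Origin at the middle of its underside.
- loop_brush: loose brush, 180 long, lying on the robot's right; to be left alone. Origin at the middle of its underside.
Not all that is in view belongs to the job. Leave any green, purple or turquoise look-alike of the vase alone.

How it is judged (in metres and radians):
On the way, in this order (a step that is already met when the one before it is completed fails the run):
1. the vase stands released and upright in the middle of the pedestal, the lid still shut (horizontal distance between vase_mid and pedestal_top below 0.018 m and z of vase_mid in the frame of pedestal_top between 0.04 and 0.05 m and angle between vase_mid's own z axis and vertical below 0.12 rad and contact force between vase and pedestal above 0.3 N and contact force between vase and the fingers below 0.1 N and value of joint lid below 0.012 rad), for 0.2 s.
2. the lid has been tugged by hand with the catch still where it was (value of joint lid above 0.018 rad and distance of catch_tab from where it was at the start of the episode below 0.006 m and contact force between the fingers and lid above 0.5 N), for 0.05 s.
At the end, for the whole second after the job is handed in: The lid is held still (under 0.15 rad/s) at more than 0.75 rad by the fingers touching it with more than 0.5 N, and the vase stands upright (within 0.12 rad), untouched, on the pedestal with its axis within 18 mm of the middle (value of joint lid above 0.75 rad and velocity of joint lid between -0.15 and 0.15 rad/s and contact force between the fingers and lid above 0.5 N and horizontal distance between vase_mid and pedestal_top below 0.018 m and z of vase_mid in the frame of pedestal_top between 0.04 and 0.05 m and angle between vase_mid's own z axis and vertical below 0.12 rad and contact force between vase and pedestal above 0.3 N and contact force between vase and the fingers below 0.1 N); the arm keeps its last pose, push and grip.
It fails at once if the vase is knocked over or dropped (angle between vase_mid's own z axis and vertical above 0.6 rad or height (world z) of vase_mid below 0.11 m).
It fails at once if another thing on the table is moved more than 30 mm (distance of any of kiln_post, bisque_bowl, clay_knife, water_mug, loop_brush from where it was at the start of the episode above 0.03 m).
It also fails if it takes over 72 s, if anything falls off the work surface, if the arm or the gripper's body presses on something with over 40 N, if the wrist force passes 120 N, or if a joint passes its speed limit or range.

## Working session

There is one attempt and no reset: what is moved stays moved. The work goes in short steps, Python scripts to look and compute and a shell command to move; the robot and the scene stay as the last step left them, time stands still between calls to the robot, and variables do not carry over. Pictures are saved under pics/ and viewed, at most 10 in all, crops included, and the job is handed in when it is done.

```bash
mkdir -p pics; cat > h.py <<'E'
import numpy as np, cv2
from scipy.spatial.transform import Rotation as Rn
from cell import status, eyes, env
def cloud(name):
    im,d=eyes.grab_frame(name); c=eyes.calibration(name)
    K=np.array(c["mtx"],float);R=cv2.Rodrigues(np.array(c["rvec"],float))[0];t=np.array(c["tvec"],float).ravel()
    v,u=np.mgrid[:400,:640]
    P=np.stack([(u-K[0,2])/K[0,0]*d,(v-K[1,2])/K[1,1]*d,d],-1)
    W=(P-t)@R; W[d==0]=np.nan
    return im,W
def go(target, yaw=None, R=None):
    "shift/turn in tool axes from measured pose"
    s=status.read_state(); R0=Rn.from_euler('xyz',s["tcp_rot"],degrees=True)
    print("shift",np.round(R0.inv().apply(np.array(target)-s["ee_pos"]),1))
    if R is not None: print("turn",np.round((R0.inv()*R).as_rotvec(),3))
E
python3 - <<'E'
from h import *
s=status.read_state();print(s)
for n in("scene","top"):
    im,W=cloud(n);cv2.imwrite(f"pics/{n}0.png",im);np.save(n+"0.npy",W)
    c=eyes.calibration(n);print(n,c)
E
```

```text
{'time': 0.0, 'q': array([ 7.02057835e+01,  1.77047892e+01,  9.36886682e+01, -2.77749068e-04,
        6.87401629e+01, -3.99393975e+00]), 'dq': array([ 0.10829971,  0.01846176,  0.04997314, -0.02269736,  0.03290083,
        0.04486073]), 'tau': array([-9.42617808e-04, -4.15254807e+01, -2.76662242e+01, -2.26953221e-04,
        1.00903219e-02,  1.76488294e-05]), 'ee_pos': array([169.94376783, 600.63641744, 249.05105014]), 'tcp_rot': array([-1.79866686e+02, -9.04878767e-03,  1.64199814e+02]), 'force': array([ 0.14303594, -0.65102617, -0.31083404]), 'wrist_torque': array([ 0.00726293, -0.00072421,  0.02531308]), 'grasp_force': 0.0, 'grip_width': 1.001646191128925}
scene {'mtx': array([[507.53112912,   0.        , 318.52381824],
       [  0.        , 507.53112912, 205.01867413],
       [  0.        ,   0.        ,   1.        ]]), 'rvec': array([ 0.65408774,  2.60823726, -1.1441296 ]), 'tvec': array([ 485.64466567,  -83.96716151, 1749.34750182])}
top {'mtx': array([[490.53304271,   0.        , 318.1572278 ],
       [  0.        , 490.53304271, 201.47301611],
       [  0.        ,   0.        ,   1.        ]]), 'rvec': array([ 2.18012838, -2.16121033,  0.08438416]), 'tvec': array([   1.89999012,  559.44429147, 1752.52452075])}
```

View pics/scene0.png

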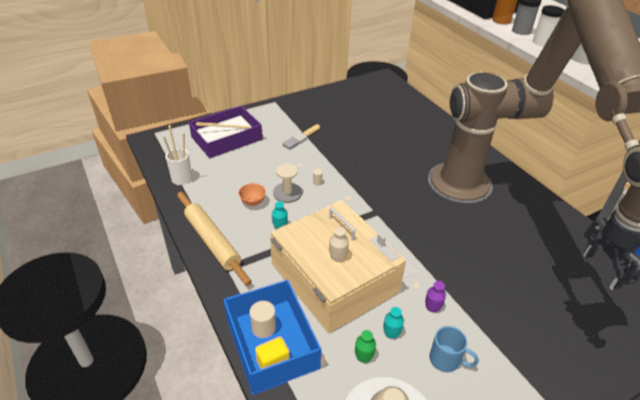

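View pics/top0.png

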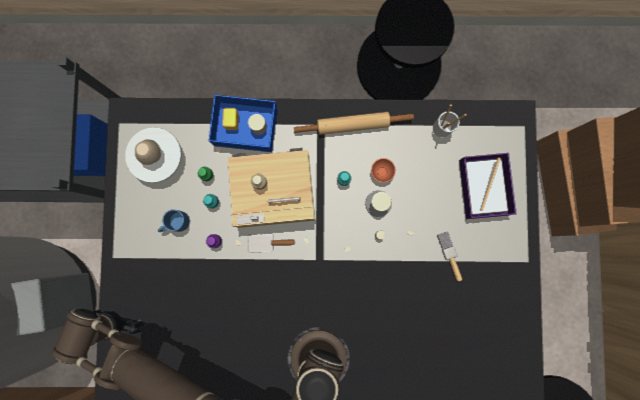

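The scene view shows the clay vase on the lid at (339,245), with the handle at (342,220), the catch at (382,240) and the pedestal at (287,175). In the top view:
- **Vase candidates:** the clay vase is on the lid at (258,182). The look-alikes are teal at (211,201) and (344,178), green at (205,173) and purple at (214,241). I choose the clay one at (258,182).
- **Other parts:** handle (284,201), catch (250,218), pedestal (380,203), kiln post (379,236).

```bash
python3 - <<'E'
from h import *
T=np.load("top0.npy");S=np.load("scene0.npy")
im=cv2.imread("pics/top0.png")
cv2.imwrite("pics/crop1.png",cv2.resize(im[140:260,190:400],None,fx=3.7,fy=3.7,interpolation=cv2.INTER_CUBIC))
for n,W,(u0,u1,v0,v1),(p0,p1,q0,q1) in(("top",T,(220,325,142,235),(355,405,185,222)),("scene",S,(265,410,195,340),(270,305,160,200))):
    B=W[v0:v1,u0:u1].reshape(-1,3); B=B[~np.isnan(B[:,0])]
    m=B[(abs(B[:,2]-132)<6)]
    r=cv2.minAreaRect(m[:,:2].astype(np.float32)); print(n,"box",np.round(r[0],1),np.round(r[1],1),r[2],"medz",np.median(m[:,2]))
    h=B[(B[:,2]>142)]
    lab=[]
    from scipy.cluster.hierarchy import fcluster,linkage
    l=fcluster(linkage(h[:,:2]),12,'distance')
    for k in set(l):
        g=h[l==k]
        if len(g)>5:
            print(" cl",len(g),"min",g.min(0).round(),"max",g.max(0).round(),"med",np.median(g,0).round(1), "rect",[np.round(a,1) for a in cv2.minAreaRect(g[:,:2].astype(np.float32))])
    Q=W[q0:q1,p0:p1].reshape(-1,3);Q=Q[abs(Q[:,2]-100)<8]
    c,rr=cv2.minEnclosingCircle(Q[:,:2].astype(np.float32));print(" ped",np.round(c,1),rr,"med",np.median(Q,0).round(1),len(Q))
E
```

```text
top box [601.6 170.2] [248.  278.7] 5.937286853790283 medz 131.92064715032132
 cl 199 min [587. 176. 143.] max [635. 228. 233.] med [607.3 199.3 198.9] rect [array([611.5, 202.9]), array([49.4, 48.4]), np.float64(16.0)]
 cl 29 min [478. 208. 144.] max [497. 228. 173.] med [490.  217.8 166.4] rect [array([489. , 218.5]), array([19.9, 18.9]), np.float64(77.3)]
 cl 100 min [542.  66. 143.] max [561. 172. 178.] med [553.1 118.9 170.1] rect [array([552.7, 119.3]), array([ 10.5, 107.4]), np.float64(5.9)]
 ped [ 556.1 -212.5] 33.68983459472656 med [ 556.3 -212.2   99.9] 281
scene box [602.1 171.9] [251.6 282.9] 5.81491756439209 medz 130.4397031447798
 cl 79 min [485. 209. 142.] max [500. 234. 169.] med [495.9 224.8 158.2] rect [array([494.3, 221. ]), array([12.8, 25.1]), np.float64(19.5)]
 cl 513 min [589. 188. 143.] max [640. 233. 227.] med [621.5 217.4 191. ] rect [array([615.9, 211.6]), array([39.1, 50. ]), np.float64(68.1)]
 cl 170 min [545.  70. 142.] max [564. 177. 174.] med [554.8 125.  167.7] rect [array([554.7, 123.7]), array([ 11.9, 107.8]), np.float64(4.3)]
 ped [ 552.8 -210.2] 40.1593017578125 med [ 559.2 -208.    97.8] 247
```

View pics/crop1.png

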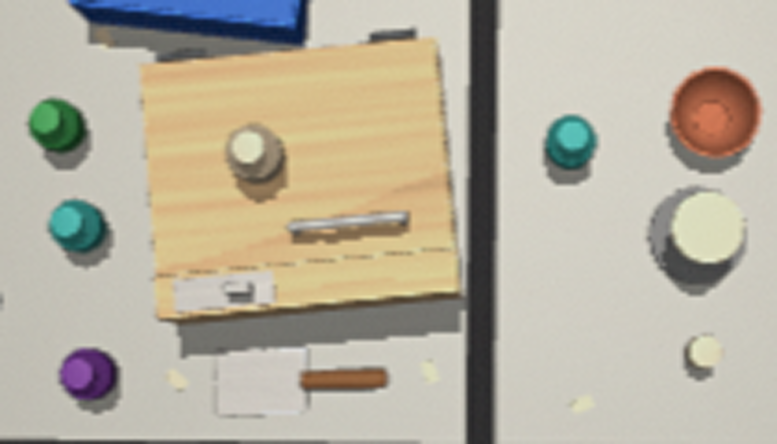

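The crop confirms the choice: the clay vase is on the lid at crop (255,155), the bar handle at (348,222) and the catch tab at (238,291). The coloured vases are all off the box. The box yaw is about +5.9°, and the sizes match the description.

```bash
cat >> h.py <<'E'
def down(yaw): return Rn.from_euler('xyz',[180,0,yaw],degrees=True)
def vasefit(Ws,c0,z0):
    from scipy.optimize import least_squares
    out=[]
    for W in Ws:
        B=W.reshape(-1,3);B=B[~np.isnan(B[:,0])]
        b=B[(np.hypot(B[:,0]-c0[0],B[:,1]-c0[1])<40)&(B[:,2]>z0+24)&(B[:,2]<z0+56)][:,:2]
        t=B[(np.hypot(B[:,0]-c0[0],B[:,1]-c0[1])<40)&(B[:,2]>z0+82)]
        f=least_squares(lambda c:np.hypot(*(b-c).T)-25,c0,loss='soft_l1').x if len(b)>5 else None
        out.append((f,len(b),t.mean(0).round(1),len(t)))
    return out
E
python3 - <<'E'
from h import *
T=np.load("top0.npy");S=np.load("scene0.npy")
for o in vasefit((T,S),(611,205),132):print(o)
go((611,205,300),R=down(185.9))
E
```

```text
(array([612.78042457, 203.84314845]), 30, array([612.2, 203.1, 222.9]), 63)
(array([612.54459933, 204.17764125]), 179, array([614.6, 207.6, 221.7]), 97)
shift [-532.1 -260.8  -50.4]
turn [-0.002 -0.001 -0.379]
```

```bash
python3 -m inch '[[[0,0,0,-40,-20,-50,1],[0,0,0,-90,-44,-50,1],[0,0,0,-145,-71,-50,1],[0,0,0,-200,-98,-50,1],[0,0,0,-255,-125,-50,1]]]'; python3 -m inch '[[[0,0,-0.08,-55,-27,0,1],[0,0,-0.16,-110,-54,0,1],[0,0,-0.24,-165,-81,0,1],[0,0,-0.32,-220,-108,0,1],[0,0,-0.379,-279,-136,0,1]]]';python3 -m inch '[[[0,0,0,0,0,0,1],[0,0,0,0,0,0,1],[0,0,0,0,0,0,1]]]'; python3 - <<'E'
from h import *
go((612.5,204,176),R=down(185.9))
E
```

```text
time: 0.72
ee_pos: [382.5, 410.1, 299.9]
tcp_rot: [-180.0, -0.0, 164.2]
force: [0.5, 0.1, -0.3]
grip_width: 1.006
grasp_force: 0.0
time: 1.35
ee_pos: [611.8, 205.2, 299.7]
tcp_rot: [180.0, -0.0, -174.0]
force: [0.1, -0.0, 0.4]
grip_width: 0.997
grasp_force: 0.0
time: 1.72
ee_pos: [609.7, 207.7, 300.0]
tcp_rot: [180.0, -0.1, -174.0]
force: [0.1, 0.7, -0.8]
grip_width: 0.996
grasp_force: 0.0
shift [ -2.5  -4.  124. ]
turn [ 0.    -0.001  0.002]
```

```bash
python3 -m inch '[[[0,0,0,-2.5,-4,30,1],[0,0,0,-2.5,-4,60,1],[0,0,0,-2.5,-4,85,1],[0,0,0,-2.5,-4,105,1],[0,0,0,-2.5,-4,122,1]]]'; python3 -m inch '[[[0,0,0,0,0,0,1],[0,0,0,0,0,0,0.4],[0,0,0,0,0,0,-0.2],[0,0,0,0,0,0,-1],[0,0,0,0,0,0,-1]]]';python3 -m inch '[[[0,0,0,0,0,0,-1],[0,0,0,0,0,0,-1],[0,0,0,0,0,0,-1]]]'
```

```text
time: 2.35
ee_pos: [613.3, 203.8, 177.6]
tcp_rot: [180.0, 0.0, -174.0]
force: [0.2, -0.1, 0.1]
grip_width: 1.0
grasp_force: 0.0
time: 2.98
ee_pos: [615.0, 203.2, 180.1]
tcp_rot: [180.0, 0.2, -174.1]
force: [0.4, 0.4, 5.3]
grip_width: 0.566
grasp_force: 62.5
time: 3.35
ee_pos: [615.0, 203.2, 180.1]
tcp_rot: [180.0, 0.2, -174.1]
force: [1.2, 0.2, 6.0]
grip_width: 0.565
grasp_force: 62.6
```

```bash
python3 -m inch '[[[0,0,0,0,0,-10,-1],[0,0,0,0,0,-30,-1],[0,0,0,0,0,-55,-1],[0,0,0,0,0,-80,-1],[0,0,0,0,0,-100,-1]]]'; python3 -m inch '[[[0,0,0,0,0,-100,-1],[0,0,0,0,0,0,-1]]]'; python3 - <<'E'
from h import *
for o in vasefit([cloud("scene")[1]],status.read_state()["ee_pos"][:2],status.read_state()["ee_pos"][2]-48):print(o)
go((556,-212,190))
E
```

```text
time: 3.98
ee_pos: [614.0, 203.0, 280.3]
tcp_rot: [180.0, 0.1, -174.1]
force: [-0.1, -0.7, -1.5]
grip_width: 0.568
grasp_force: 62.1
time: 4.22
ee_pos: [622.8, 205.3, 293.7]
tcp_rot: [179.7, 1.7, -174.1]
force: [1.6, 0.4, -2.9]
grip_width: 0.564
grasp_force: 62.6
(array([621.26950241, 205.34135003]), 142, array([630.2, 218.2, 503.6]), 2704)
shift [  99.  -406.5   85. ]
```

```bash
python3 -m inch '[[[0,0,0,0,0,0,-1],[0,0,0,8,-35,0,-1],[0,0,0,20,-80,0,-1],[0,0,0,32,-130,0,-1],[0,0,0,44,-180,0,-1]]]'; python3 -m inch '[[[0,0,0,12,-50,0,-1],[0,0,0,24,-100,0,-1],[0,0,0,36,-150,0,-1],[0,0,0,47,-195,0,-1],[0,0,0,55,-228,0,-1]]]';python3 -m inch '[[[0,0,0,0,0,0,-1],[0,0,0,0,0,40,-1],[0,0,0,0,0,80,-1],[0,0,0,0,0,100,-1],[0,0,0,0,0,100,-1]]]'; python3 - <<'E'
from h import *
s=status.read_state();print(s["ee_pos"],s["tcp_rot"])
im,W=cloud("scene");im2,W2=cloud("top")
for o in vasefit([W,W2],s["ee_pos"][:2],s["ee_pos"][2]-48):print(o)
cv2.imwrite("pics/ped.png",cv2.resize(im[120:230,230:350],None,fx=5,fy=5))
E
```

```text
time: 4.9
ee_pos: [589.4, 18.0, 280.7]
tcp_rot: [-180.0, 0.2, -174.0]
force: [1.0, 0.6, -1.4]
grip_width: 0.564
grasp_force: 63.1
time: 5.52
ee_pos: [557.9, -215.7, 280.8]
tcp_rot: [-179.9, 0.2, -174.2]
force: [0.2, 0.5, -1.5]
grip_width: 0.566
grasp_force: 63.1
time: 6.15
ee_pos: [556.8, -212.1, 177.3]
tcp_rot: [179.9, -0.1, -174.0]
force: [-0.5, 0.3, -1.5]
grip_width: 0.562
grasp_force: 63.1
[ 556.80461619 -212.05007461  177.26786625] [ 1.79899050e+02 -1.41574438e-01 -1.74043574e+02]
(array([ 552.88159737, -205.85494167]), 121, array([ 565.8, -193.3,  370.8]), 1488)
(array([ 555.9374792 , -212.72688608]), 8, array([ 550.2, -208.1,  482.4]), 839)
```

View pics/ped.png

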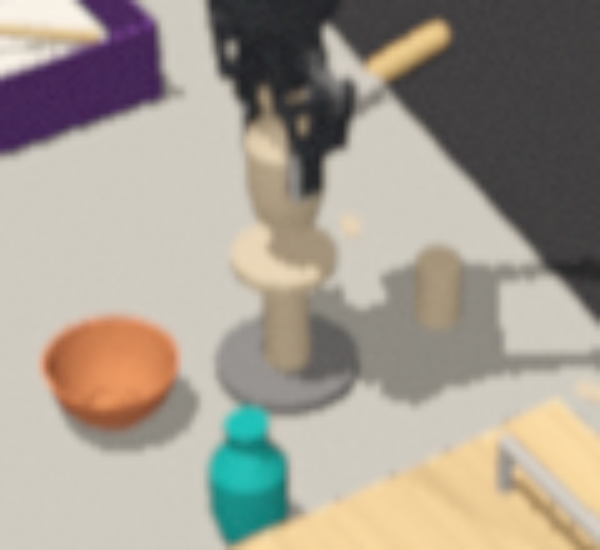

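The crop shows the vase held upright over the pedestal disc at crop (283,250). The bowl and kiln post are untouched. I'll lower it until it makes contact.

```bash
python3 -m inch '[[[0,0,0,0,0,10,-1],[0,0,0,0,0,18,-1],[0,0,0,0,0,23,-1],[0,0,0,0,0,25,-1],[0,0,0,0,0,25,-1]]]'; python3 -m inch '[[[0,0,0,0,0,1,-1],[0,0,0,0,0,2,-1],[0,0,0,0,0,3,-1],[0,0,0,0,0,3,-1]]]'
```

```text
time: 6.88
ee_pos: [557.2, -213.1, 153.0]
tcp_rot: [180.0, -0.0, -174.1]
force: [-0.3, -0.6, -2.2]
grip_width: 0.564
grasp_force: 63.1
time: 7.38
ee_pos: [557.3, -213.0, 150.2]
tcp_rot: [180.0, -0.0, -174.1]
force: [-0.1, 1.0, -1.8]
grip_width: 0.566
grasp_force: 63.1
```

```bash
python3 -m inch '[[[0,0,0,0,0,1,-1],[0,0,0,0,0,2,-1],[0,0,0,0,0,2,-1]]]'; python3 -m inch '[[[0,0,0,0,0,1,-1],[0,0,0,0,0,1,-1],[0,0,0,0,0,1,-1]]]'
```

```text
time: 7.75
ee_pos: [557.3, -213.1, 148.2]
tcp_rot: [-180.0, -0.0, -174.1]
force: [-0.6, -0.0, -2.6]
grip_width: 0.563
grasp_force: 63.2
time: 8.12
ee_pos: [557.4, -213.1, 148.1]
tcp_rot: [-180.0, 0.0, -174.1]
force: [-1.9, 1.0, 4.9]
grip_width: 0.571
grasp_force: 63.7
```

```bash
python3 -m inch '[[[0,0,0,0,0,0,0.2],[0,0,0,0,0,0,0.4],[0,0,0,0,0,0,0.7],[0,0,0,0,0,0,1],[0,0,0,0,0,0,1]]]'; python3 -m inch '[[[0,0,0,0,0,0,1],[0,0,0,0,0,0,1]]]';python3 -m inch '[[[0,0,0,0,0,-10,1],[0,0,0,0,0,-30,1],[0,0,0,0,0,-60,1],[0,0,0,0,0,-100,1],[0,0,0,0,0,-130,1]]]'; python3 - <<'E'
from h import *
s=status.read_state();print(s["ee_pos"],s["tcp_rot"])
im,W=cloud("scene");im2,W2=cloud("top")
np.save("s1.npy",W)
for o in vasefit([W,W2],(556.5,-212.5),100):print(o)
cv2.imwrite("pics/ped2.png",cv2.resize(im[120:230,230:350],None,fx=5,fy=5))
E
```

```text
time: 8.75
ee_pos: [557.3, -213.1, 147.2]
tcp_rot: [180.0, -0.0, -174.1]
force: [0.3, 0.8, 0.2]
grip_width: 0.999
grasp_force: 0.0
time: 9.0
ee_pos: [557.3, -213.1, 147.3]
tcp_rot: [-180.0, 0.0, -174.1]
force: [0.1, 0.3, -0.4]
grip_width: 0.995
grasp_force: 0.0
time: 9.62
ee_pos: [558.2, -213.5, 281.3]
tcp_rot: [-179.9, 0.2, -174.1]
force: [0.9, -0.4, -0.0]
grip_width: 1.003
grasp_force: 0.0
[ 558.23720978 -213.50659677  281.33793358] [-179.86941964    0.21799571 -174.08610648]
(array([ 555.47766662, -212.37849496]), 137, array([ 565.5, -194. ,  464.1]), 1732)
(array([ 555.72901555, -212.11389053]), 9, array([ 549.8, -208.1,  584. ]), 1011)
```

View pics/ped2.png

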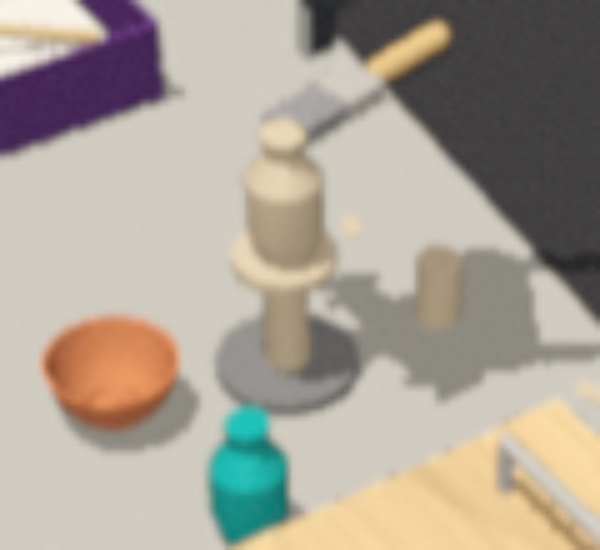

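The crop shows the vase released and upright, centred on the disc at crop (283,255). The fit gives an offset of about 1 mm. Next is the handle tug, with the tool turned +90° about its z axis.

```bash
python3 -m inch '[[[0,0,0.15,0,20,0,1],[0,0,0.32,-5,60,0,1],[0,0,0.48,-9,100,0,1],[0,0,0.64,-12,135,0,1],[0,0,0.8,-15,166,0,1]]]'; python3 -m inch '[[[0,0,0.15,105,-135,0,1],[0,0,0.32,105,-135,0,1],[0,0,0.48,105,-135,0,1],[0,0,0.64,105,-135,0,1],[0,0,0.77,105,-135,0,1]]]'; python3 -m inch '[[[0,0,0,0,0,0,1],[0,0,0,0,0,0,1]]]';python3 - <<'E'
from h import *
R=down(95.9)
go((554.5,120.5,250),R=R)
im,W=cloud("scene")
E
```

```text
time: 10.35
ee_pos: [554.6, -45.0, 277.0]
tcp_rot: [-180.0, -0.0, 139.8]
force: [0.0, 0.0, -0.1]
grip_width: 1.001
grasp_force: 0.0
time: 10.98
ee_pos: [387.0, -82.6, 277.2]
tcp_rot: [180.0, 0.0, 95.7]
force: [-0.8, 1.2, 0.2]
grip_width: 1.0
grasp_force: 0.0
time: 11.22
ee_pos: [387.9, -82.5, 277.2]
tcp_rot: [-180.0, -0.0, 96.1]
force: [0.5, 0.1, -0.5]
grip_width: 0.997
grasp_force: 0.0
shift [184.2 187.2  27.2]
turn [-0.    -0.     0.003]
```

My shift in the second call had the wrong signs, but the arm was high and nothing was near it. I'll correct now.

```bash
python3 -m inch '[[[0,0,0,37,37,0,1],[0,0,0,75,75,0,1],[0,0,0,112,113,0,1],[0,0,0,150,152,0,1],[0,0,0,184,187,27,1]]]'; python3 -m inch '[[[0,0,0,0,0,0,1],[0,0,0,0,0,0,1]]]';python3 - <<'E'
from h import *
c=(554.5,120.5);g=go(c+(168,))
for n in("top","scene"):
    im,W=cloud(n);B=W.reshape(-1,3)
    b=B[(abs(B[:,2]-170)<9)&(abs(B[:,0]-554)<25)&(abs(B[:,1]-120)<62)]
    if len(b)>10:print(n,len(b),cv2.minAreaRect(b[:,:2].astype(np.float32)),np.median(b,0))
    cv2.imwrite(f"pics/hd_{n}.png",cv2.resize(im[170:330,250:420],None,fx=3.7,fy=3.7))
E
```

```text
time: 11.9
ee_pos: [558.2, 122.0, 252.4]
tcp_rot: [179.6, -0.0, 96.1]
force: [0.7, -1.5, 0.4]
grip_width: 0.996
grasp_force: 0.0
time: 12.15
ee_pos: [554.3, 119.7, 249.6]
tcp_rot: [-179.9, 0.0, 96.0]
force: [0.4, -0.4, 0.0]
grip_width: 0.997
grasp_force: 0.0
shift [ 0.8  0.4 81.6]
top 13 ((552.4581298828125, 119.27069091796875), (7.37819242477417, 107.41011047363281), 5.815019607543945) [557.26333033  72.37942557 169.56536979]
scene 130 ((554.3341064453125, 122.6829833984375), (14.064131736755371, 108.80733489990234), 5.742905616760254) [554.31339047 123.66696789 168.33321096]
```

View pics/hd_scene.png

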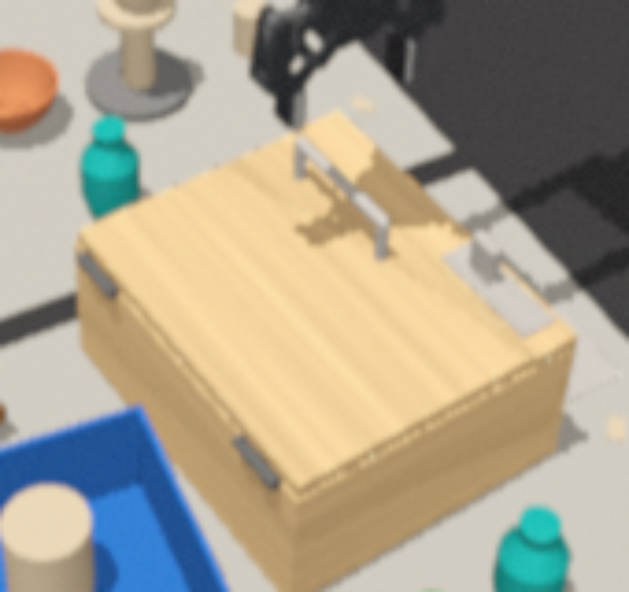

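The crop shows the shut lid, the bar handle at crop (342,185) free of obstacles, and the tab at (487,257). The gripper is above the bar.

```bash
python3 -m inch '[[[0,0,0,0,0,25,1],[0,0,0,0,0,50,1],[0,0,0,0,0,70,1],[0,0,0,0,0,81,1],[0,0,0,0,0,81,1]]]'; python3 -m inch '[[[0,0,0,0,0,0,0.3],[0,0,0,0,0,0,-0.4],[0,0,0,0,0,0,-1],[0,0,0,0,0,0,-1],[0,0,0,0,0,0,-1]]]';python3 -m inch '[[[0,0,0,0,0,0,-1],[0,0,0,0,0,0,-1],[0,0,0,0,0,0,-1]]]'
```

```text
time: 12.88
ee_pos: [554.4, 119.2, 169.4]
tcp_rot: [-180.0, 0.0, 95.9]
force: [-0.3, 0.1, 0.6]
grip_width: 0.997
grasp_force: 0.0
time: 13.5
ee_pos: [553.0, 119.7, 169.5]
tcp_rot: [-179.7, 0.0, 96.0]
force: [-5.0, 0.5, 5.0]
grip_width: 0.094
grasp_force: 58.5
time: 13.88
ee_pos: [553.0, 119.7, 169.5]
tcp_rot: [-179.7, 0.0, 96.0]
force: [-5.2, -0.7, 5.4]
grip_width: 0.09
grasp_force: 58.5
```

```bash
for i in 1 2; do python3 -m inch '[[[0,0,0,0,0,-2,-1],[0,0,0,0,0,-3,-1],[0,0,0,0,0,-3,-1]]]'|sed -n '2p;4p'; done; python3 -m inch '[[[0,0,0,0,0,-2,-1],[0,0,0,0,0,-2,-1]]]'|sed -n '2p;4p';python3 -m inch '[[[0,0,0,0,0,-2,-1],[0,0,0,0,0,-2,-1]]]'|sed -n '2p;4p'
```

```text
ee_pos: [553.5, 119.8, 171.3]
force: [-4.3, -0.5, -2.6]
ee_pos: [554.6, 119.9, 175.2]
force: [-3.0, -0.2, -2.6]
ee_pos: [555.0, 120.0, 176.6]
force: [-0.3, 0.8, -8.0]
ee_pos: [555.0, 120.0, 177.0]
force: [4.3, 2.0, -19.4]
```

The tug rose about 7 mm and then hit a hard stop, with force climbing to 19 N, so the lid is caught. I'll lower it, let go and move to the catch.

```bash
python3 -m inch '[[[0,0,0,0,0,4,-1],[0,0,0,0,0,8,-1],[0,0,0,0,0,10,-1],[0,0,0,0,0,10,-1]]]'|sed -n '2p;4p'; python3 -m inch '[[[0,0,0,0,0,0,-0.4],[0,0,0,0,0,0,0.3],[0,0,0,0,0,0,0.7],[0,0,0,0,0,0,0.7]]]'; python3 -m inch '[[[0,0,0,0,0,-15,0.7],[0,0,0,0,0,-40,0.7],[0,0,0,0,0,-60,0.7],[0,0,0,0,0,-60,0.7],[0,0,0,0,0,-60,0.7]]]'; python3 - <<'E'
from h import *
for n in("top","scene"):
    im,W=cloud(n);B=W.reshape(-1,3)
    b=B[(abs(B[:,2]-160)<9)&(abs(B[:,0]-493)<20)&(abs(B[:,1]-220)<30)]
    if len(b)>10:print(n,len(b),cv2.minAreaRect(b[:,:2].astype(np.float32)),np.median(b,0))
go((493.5,220,200));go((493.5,220,158),R=down(95.9))
E
```

```text
ee_pos: [553.1, 119.7, 169.8]
force: [-6.9, 0.9, -1.6]
time: 16.12
ee_pos: [555.6, 119.9, 169.9]
tcp_rot: [179.9, 0.0, 96.0]
force: [-0.1, -0.5, 0.6]
grip_width: 0.853
grasp_force: 0.0
time: 16.75
ee_pos: [554.6, 119.8, 229.1]
tcp_rot: [-180.0, 0.0, 96.0]
force: [0.3, -0.8, -0.7]
grip_width: 0.852
grasp_force: 0.0
scene 57 ((493.00048828125, 220.7607879638672), (13.796354293823242, 26.753963470458984), 15.603372573852539) [495.36931118 223.40449969 161.61541671]
shift [106.  -49.8  28.3]
shift [106.  -49.7  70.3]
turn [-0.002  0.     0.001]
```

```bash
python3 -m inch '[[[0,0,0,35,-17,0,0.7],[0,0,0,80,-38,0,0.7],[0,0,0,105.5,-51,0,0.7],[0,0,0,105.5,-51,0,0.7]]]'; python3 -m inch '[[[0,0,0,0,0,25,0.5],[0,0,0,0,0,50,0.3],[0,0,0,0,0,65,0.2],[0,0,0,0,0,70,0.2],[0,0,0,0,0,70,0.2]]]';python3 -m inch '[[[0,0,0,0,0,0,-0.4],[0,0,0,0,0,0,-0.7],[0,0,0,0,0,0,-1],[0,0,0,0,0,0,-1],[0,0,0,0,0,0,-1]]]'
```

```text
time: 17.35
ee_pos: [491.5, 220.7, 228.2]
tcp_rot: [-179.9, 0.0, 96.1]
force: [0.1, -0.2, -0.9]
grip_width: 0.85
grasp_force: 0.0
time: 17.98
ee_pos: [493.5, 219.2, 159.3]
tcp_rot: [-180.0, 0.0, 95.9]
force: [0.5, -0.0, 0.6]
grip_width: 0.603
grasp_force: 0.0
time: 18.6
ee_pos: [492.4, 219.6, 160.3]
tcp_rot: [-179.9, -0.0, 96.0]
force: [-4.4, -0.7, 4.9]
grip_width: 0.102
grasp_force: 60.5
```

```bash
python3 -m inch '[[[0,0,0,6,0,0,-1],[0,0,0,14,0,0,-1],[0,0,0,22,0,0,-1],[0,0,0,28,0,0,-1],[0,0,0,30,0,0,-1]]]'; python3 -m inch '[[[0,0,0,2,0,0,-1],[0,0,0,4,0,0,-1],[0,0,0,4,0,0,-1]]]'
```

```text
time: 19.23
ee_pos: [489.3, 249.1, 160.3]
tcp_rot: [-179.9, 0.1, 96.0]
force: [-2.9, -2.2, 5.7]
grip_width: 0.104
grasp_force: 60.6
time: 19.6
ee_pos: [489.0, 251.6, 160.3]
tcp_rot: [-179.9, 0.2, 96.0]
force: [-3.9, -6.5, 6.6]
grip_width: 0.104
grasp_force: 60.7
```

```bash
python3 -m inch '[[[0,0,0,-1.5,0,0,-1],[0,0,0,-1.5,0,0,-0.4],[0,0,0,-1.5,0,0,0.2],[0,0,0,-1.5,0,0,0.5],[0,0,0,-1.5,0,0,0.5]]]'; python3 -m inch '[[[0,0,0,0,0,-20,0.5],[0,0,0,0,0,-50,0.5],[0,0,0,0,0,-70,0.5],[0,0,0,-40,15,-70,0.6],[0,0,0,-85,32,-70,0.7]]]';python3 -m inch '[[[0,0,0,-35,11,0,0.7],[0,0,0,-53,18,0,0.7],[0,0,0,-53,18,0,0.7]]]'; python3 - <<'E'
from h import *
go((553.5,120,168),R=down(95.9))
for n in("top","scene"):
    im,W=cloud(n);B=W.reshape(-1,3)
    b=B[(abs(B[:,2]-160)<9)&(abs(B[:,0]-490)<20)&(abs(B[:,1]-245)<40)]
    if len(b)>10:print(n,len(b),cv2.minAreaRect(b[:,:2].astype(np.float32)),np.median(b,0))
E
```

```text
time: 20.23
ee_pos: [489.9, 251.9, 159.2]
tcp_rot: [180.0, -0.0, 96.0]
force: [0.1, 0.3, 0.7]
grip_width: 0.753
grasp_force: 0.0
time: 20.85
ee_pos: [531.0, 170.5, 229.9]
tcp_rot: [179.9, -0.0, 96.1]
force: [0.2, 0.0, -0.9]
grip_width: 0.851
grasp_force: 0.0
time: 21.22
ee_pos: [554.2, 119.2, 229.2]
tcp_rot: [-180.0, -0.0, 95.8]
force: [-0.3, 1.2, -0.2]
grip_width: 0.849
grasp_force: 0.0
shift [ 0.9 -0.6 61.2]
turn [-0.    -0.    -0.001]
top 21 ((488.4803466796875, 250.1492919921875), (9.907085418701172, 22.139698028564453), 4.143095016479492) [489.70560672 251.99487    163.28421614]
scene 56 ((491.157470703125, 253.8843994140625), (10.542778015136719, 24.403682708740234), 2.6635897159576416) [492.56361521 254.29250879 161.94799446]
```

Both cameras put the tab about 32 mm along, so the catch is at its end stop. Now I'll grip the bar and lift along the arc.

```bash
python3 -m inch '[[[0,0,0,0,-0.5,25,0.7],[0,0,0,0,-0.5,48,0.7],[0,0,0,0,-0.5,61,0.7],[0,0,0,0,-0.5,61,0.5],[0,0,0,0,-0.5,61,-0.4]]]'; python3 -m inch '[[[0,0,0,0,0,0,-1],[0,0,0,0,0,0,-1],[0,0,0,0,0,0,-1],[0,0,0,0,0,0,-1]]]';python3 -m inch '[[[0,0,0,0,0,-3,-1],[0,0,0,0,1,-8,-1],[0,0,0,0,2.5,-12,-1],[0,0,0,0,4,-16,-1],[0,0,0,0,4,-16,-1]]]'
```

```text
time: 21.95
ee_pos: [554.0, 120.2, 169.1]
tcp_rot: [179.9, -0.0, 96.0]
force: [0.8, 0.4, -1.0]
grip_width: 0.555
grasp_force: 0.0
time: 22.45
ee_pos: [553.0, 119.7, 169.2]
tcp_rot: [-179.9, -0.0, 95.9]
force: [-3.3, -0.3, 5.4]
grip_width: 0.092
grasp_force: 58.6
time: 23.08
ee_pos: [557.7, 120.2, 184.4]
tcp_rot: [180.0, -0.0, 96.0]
force: [3.8, 0.6, -5.7]
grip_width: 0.092
grasp_force: 58.3
```

```bash
python3 -m inch '[[[0.03,0,0,0,4,-8,-1],[0.06,0,0,0,8.7,-16.8,-1],[0.09,0,0,0,13,-25,-1],[0.12,0,0,0,17.5,-32,-1],[0.16,0,0,0,27.5,-46.5,-1]]]'; python3 -m inch '[[[0,0,0,0,0,0,-1],[0,0,0,0,0,0,-1]]]'
```

```text
time: 23.7
ee_pos: [582.5, 122.7, 229.4]
tcp_rot: [-170.4, 0.0, 96.0]
force: [-0.4, -0.7, -4.8]
grip_width: 0.088
grasp_force: 58.6
time: 23.95
ee_pos: [583.2, 122.8, 230.4]
tcp_rot: [-170.7, 0.0, 96.0]
force: [-2.8, -0.7, -0.1]
grip_width: 0.09
grasp_force: 59.1
```

```bash
python3 -m inch '[[[0.02,0,0,0,4.5,-7.5,-1],[0.04,0,0,0,9.3,-15,-1],[0.06,0,0,0,14.5,-22,-1],[0.08,0,0,0,20.2,-28.9,-1],[0.12,0,0,0,32.3,-41.7,-1]]]'; python3 -m inch '[[[0,0,0,0,0,0,-1],[0,0,0,0,0,0,-1]]]'
```

```text
time: 24.58
ee_pos: [620.0, 126.7, 266.4]
tcp_rot: [-163.5, 0.0, 96.0]
force: [-3.4, -1.6, -1.7]
grip_width: 0.089
grasp_force: 59.3
time: 24.82
ee_pos: [621.7, 126.8, 267.9]
tcp_rot: [-163.8, 0.0, 96.0]
force: [-4.8, 0.1, 3.4]
grip_width: 0.088
grasp_force: 59.5
```

```bash
python3 -m inch '[[[0.02,0,0,0,6,-6.5,-1],[0.04,0,0,0,12,-13,-1],[0.06,0,0,0,18.5,-19,-1],[0.08,0,0,0,25,-24.8,-1],[0.1,0,0,0,32,-30,-1]]]'; python3 -m inch '[[[0,0,0,0,0,0,-1],[0,0,0,0,0,0,-1],[0,0,0,0,0,0,-1],[0,0,0,0,0,0,-1]]]'; python3 - <<'E'
from h import *
im,W=cloud("scene");im2,W2=cloud("top")
for o in vasefit([W,W2],(556.5,-212.5),100):print(o)
cv2.imwrite("pics/end.png",im[80:380,180:560])
B=W.reshape(-1,3);s=status.read_state();print(s["ee_pos"],s["force"])
E
```

```text
time: 25.45
ee_pos: [660.3, 130.9, 288.7]
tcp_rot: [-158.0, 0.0, 96.0]
force: [-5.4, -1.0, 4.5]
grip_width: 0.088
grasp_force: 59.1
time: 25.95
ee_pos: [660.5, 130.9, 288.8]
tcp_rot: [-158.1, 0.0, 96.0]
force: [-5.6, -0.8, 5.6]
grip_width: 0.087
grasp_force: 59.3
(None, 0, array([nan, nan, nan]), 0)
(array([ 555.51724368, -213.45993808]), 24, array([ 554.8, -212.7,  191.6]), 61)
[660.45388202 130.88956904 288.78283456] [-5.99753488 -1.32602752  5.42752788]h.py:25: RuntimeWarning: Mean of empty slice.
  out.append((f,len(b),t.mean(0).round(1),len(t)))
  ret = um.true_divide(
```

View pics/end.png

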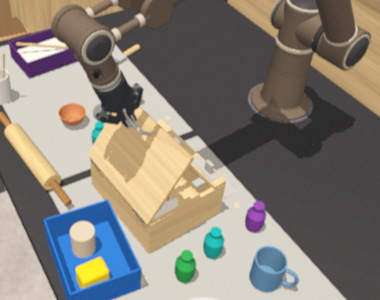

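The picture shows the lid well open, with the hand on its bar at (125,115). From the arc travelled (108 mm back, 120 mm up) the angle is about 0.95 rad. The top camera shows the vase still centred on the pedestal.

```bash
python3 -c "
from cell import env
print(env.close_job())"
```

```text
the job is handed in; nothing more can be done
None
```

The job is handed in: the vase stands within about 2 mm of the pedestal's centre, the tug showed the lid was caught, the catch was slid to its end stop, and the hand is holding the lid open at about 0.95 rad; no verdict was returned.

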